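# Load the test fixture and hold the enable key

### The job

Seat the large grey power module (the block with two brass studs on top) flat and fully home in the rectangular pocket of the test fixture and let go of it. Only then press the spring-loaded enable key straight down with the fingertips to its middle position, where its top is level with the top of the brass post beside it, never pushing it through towards the bottom, and finish while still holding it pressed there. Leave the small relay, the multimeter, the solder spool and the parts bin where they are.

Things in the scene. Friction and masses are not known exactly. Their poses are not given: they have to be found in the camera images.
- module: loose grey plastic power module, a block 64 (x) x 40 (y) x 34 (z) mm, 0.10 to 0.21 kg, with two brass studs (8 mm diameter, 6 mm high, 22 mm either side of the centre along x) on its top, 40 mm high over all. Stands upright on the bench. Origin: centre of its underside; z up; x along its long side. It fits the pocket either way round (yaw or yaw + pi).
- fixture: aluminium test fixture, a fixed plate 120 (x) x 96 (y) x 20 (z) mm lying on the bench, with one rectangular pocket in the middle of its top. Origin: centre of its underside; x along its long side and along the pocket's long side; z up. Its position and yaw vary.
- pocket_floor (a point): centre of the pocket's floor, 10 mm above the bench, with a thin dark lining; axes as the fixture's. The pocket is 67 (x) x 43 (y) mm, 10 mm deep, with a 3 mm chamfer round its mouth, so that a seated module has its underside on this point and stands 24 mm (studs 30 mm) above the fixture's top face.
- key_box: fixed grey metal switch box 100 (x) x 70 (y) x 40 (z) mm on the bench, carrying the enable key and the brass post. Origin: centre of its underside; z up; the key stands at x = -15 mm and the post at x = +30 mm, both at y = 0. Its position and yaw vary.
- key_top (a point): centre of the flat top of the enable key, a round black cap of 34 mm diameter, 8 mm thick, on a stem of 20 mm diameter. It moves with the key: 66 mm above the bench when released, 54 mm in the middle position, 44 mm at the bottom.
- post_top (a point): centre of the top of the fixed brass post (10 mm diameter, 14 mm high, 45 mm from the key's axis), 54 mm above the bench: the level of the key's top in its middle position.
- key (a joint): travel of the enable key straight down, in m: 0 released, 0.012 middle position (top level with the post), 0.022 bottom. A spring pushes it back up: about 4 N at the start of the travel, 0.4 N more per mm (about 9 N in the middle, 13 N at the bottom); there is no click or stop in the middle, and it springs back when let go.
- relay: small loose grey relay without studs, 30 x 22 x 26 mm, 0.04 kg; bystander. Origin: centre of its underside.
- meter: loose orange multimeter lying flat, 90 (x) x 165 (y) x 34 (z) mm, to 43 mm high with its dial; bystander. Origin: centre of its underside.
- spool: loose solder spool standing on end, 60 mm diameter, 50 mm high; bystander. Origin: centre of its underside.
- parts_bin: loose small open red parts bin, 65 x 65 x 45 mm; bystander. Origin: centre of its underside.
Not all that is in view belongs to the job. What is shaped like the module but brown or orange is not meant.

How it is judged:
By the outcome, as a careful person would: the job done as asked, in the order asked, and still so for the second after the job is handed in, while the arm keeps its last pose, push and grip.
It also fails if it takes over 50 s, if anything falls off the work surface, if the arm or the gripper's body presses on something with over 40 N, if the wrist force passes 120 N, or if a joint passes its speed limit or range.

### The arm

A 6-joint arm with a two-finger parallel gripper is mounted at the origin on the work surface. World frame = base frame: x ahead of the robot, y to its left, z up, the work surface at z = 0. Lengths are in mm, angles in rad, forces in N, time in s.
With the tool pointing down it reaches from about 350 to 850 mm from the base axis. Payload 8.1 kg.
Tool frame: the origin (TCP) lies at the very end of the fingers, on their centre line; the grasp point (between the pads) lies 19 mm behind it (env.pinch_z is the distance from the TCP to the grasp point, in mm); z points along the fingers, y is the direction in which the jaws open and shut (so a half turn about z gives the same grasp; the last joint's range is limited). The gripper opens to 85 mm and grips with 20 to 120 N. Pads are 22 mm wide; open, the fingers measure 114 mm over their backs; the gripper's body (76 mm by 85 mm) begins 54 mm behind the grasp point. The pads swing forward as they close: fully open they stand 13 mm farther back than shut.
Start: joints at [1.027, 0.13, 1.488, -0, 1.523, -0.085], TCP at [265.704, 537.965, 231.292] pointing down, gripper open.
Joint ranges: [-2.96, 2.96], [-0.89, 2.26], [0.02, 2.5], [-1.34, 4.48], [0, 2.73], [-2.66, 2.66]. Speed limits (rad/s): [2.39, 2.39, 2.79, 3.14, 3.14, 3.14].

### API

Orientations are given as [roll, pitch, yaw] about the fixed x, y, z axes, in that order (R = Rz(yaw) Ry(pitch) Rx(roll)).
In Python, from workcell import env gives the robot as it stands.
- The arm moves only by the shell command python3 -m inch 'ROWS' [FORCE]. ROWS is JSON, a list of rows, each an object of numbers: "fingers": the opening in per cent of the stroke, from 0 (shut) to 100 (fully open); "tx", "ty", "tz": the shift along the world's x, y, z in m; "ax", "ay", "az": the turn, a rotation vector about the world's x, y, z in degrees. In form: [{"fingers": .., "tx": .., "ty": .., "tz": .., "ax": .., "ay": .., "az": ..}, ...]. A call has 1 to 20 rows; each row shifts and turns the commanded pose from where the row before left it; what a row does not reach is not made up. A row lasts 1/10 s, in which the tool goes at most 50 mm and 8.59 degrees, less where a joint would pass 70% of its speed; a pose out of reach is approached as far as the arm can. A call with a gripper value outside its range is refused whole. The fingers move at their own pace and stop on an object; FORCE is the grip in N (left out, the last holds). Time passes only in rows, so rows that do not move let the fingers close. It gives the time, the measured TCP pose, the force and the opening at its end, in the units of the state.
- env.get_obs(): the state, without advancing time (a new reading comes with each control period).
- env.grab_frame(name): name is "side" or "top"; returns a dict with "image" (480x640x3 uint8, red, green, blue), "fx", "fy", "cx", "cy" (pixels), "k1" (the pictures are not rectified: a ray, as slopes to the right and down, at radius r is drawn at 1 + k1 r^2 times it, then the intrinsics apply), "R" (3x3) and "t" (3): a world point X has camera coordinates R X + t. Camera axes: x right, y down, z forward; pixel columns grow to the right and rows downward; lengths in mm; the calibration is good to about 2 mm. A picture is of the moment at which its call begins. There is no depth.
- env.sign_off(): hands the job in, once; it reports no verdict.
The state is a dict: "time_s": time; "q": joint angles; "qvel": joint speeds; "joint_efforts": joint torques, N m; "tcp_pos": TCP position; "tool_rot": TCP orientation; "wrist_force": force on the tool from outside, world axes, zero at the start; "torque": the same for the moment, N m; "grip_width": finger opening in mm.
Only numpy, scipy, OpenCV 4.12 (cv2) and the standard library are available. Lean on these libraries where they do the work, as an engineer would, in place of code of your own. Each camera call takes 0.05 s, during which the arm holds its last target.

## Working session

There is one attempt and no reset: what is moved stays moved. The work goes in short steps, Python scripts to look and compute and a shell command to move; the robot and the scene stay as the last step left them, time stands still between calls to the robot, and variables do not carry over. Pictures are saved under pics/ and viewed, and the job is handed in when it is done.

```bash
ls; mkdir -p pics; cat > h.py <<'E'
import numpy as np, cv2
from workcell import env
def grab(name,fn=None):
    f=env.grab_frame(name)
    if fn: cv2.imwrite('pics/'+fn,cv2.cvtColor(f['image'],cv2.COLOR_RGB2BGR))
    return f
def cam(f):
    K=np.array([[f['fx'],0,f['cx']],[0,f['fy'],f['cy']],[0,0,1.]]);d=np.array([f['k1'],0,0,0,0.]);return K,d
def ray(f,uv):
    K,d=cam(f);p=cv2.undistortPoints(np.array(uv,float).reshape(-1,1,2),K,d).reshape(-1,2)
    R=np.array(f['R']);t=np.array(f['t'])
    return -R.T@t,np.c_[p,np.ones(len(p))]@R
def plane(f,uv,z):
    c,D=ray(f,uv);return c+D*((z-c[2])/D[:,2])[:,None]
def proj(f,X):
    K,d=cam(f);R=np.array(f['R'],float);t=np.array(f['t'],float)
    return cv2.projectPoints(np.array(X,float).reshape(-1,3),cv2.Rodrigues(R)[0],t,K,d)[0].reshape(-1,2)
E
python3 - <<'E'
from h import *
for n in('top','side'):
    f=grab(n,n+'0.png');c,_=ray(f,[[320,240]]);print(n,c,f['fx'],f['k1'])
print(env.get_obs(),env.pinch_z)
E
```

```text
pics
top [ 510.5402198   102.98449839 1211.4391347 ] 494.3713343852071 -0.02773949244978573
side [ 399.02793853 -466.65313056  634.25643212] 444.5318567419722 0.001033022752719463
{'time_s': 0.1, 'q': array([ 1.02663415e+00,  1.31113508e-01,  1.48918743e+00,  1.28138666e-05,
        1.52300452e+00, -8.54001791e-02]), 'qvel': array([ 6.44714560e-04, -6.24406093e-04, -3.82798118e-03,  3.20569973e-04,
        2.20540153e-03,  4.75637000e-05]), 'joint_efforts': array([ 9.39305319e-04, -5.70958292e+01, -5.01938546e+01, -2.53840508e-04,
        8.35429440e-03,  5.93420464e-05]), 'tcp_pos': array([265.41663827, 537.53929622, 230.32332883]), 'tool_rot': array([-3.13988718e+00, -1.58847551e-04,  2.68282989e+00]), 'wrist_force': array([ 0.08076813, -0.28343436, -0.12693978]), 'torque': array([-0.0428501 , -0.01302777, -0.03528993]), 'grip_width': 85.48137214586087} 18.700000000000003
```

View pics/top0.png

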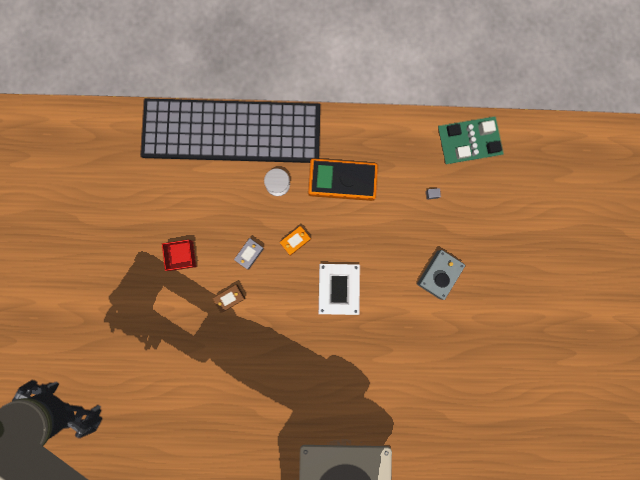

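View pics/side0.png

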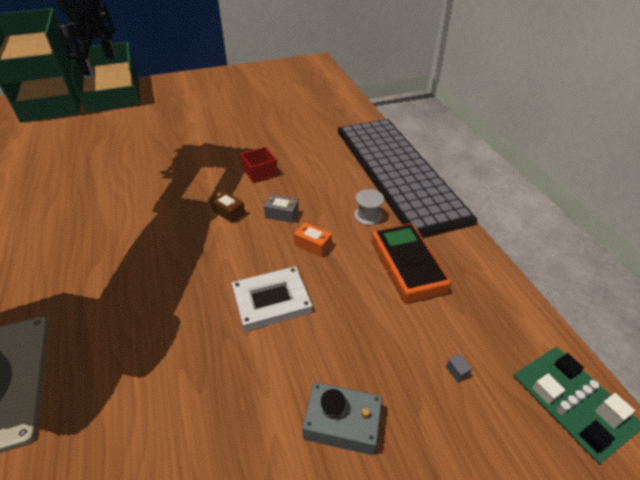

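Top view: the module-like blocks are grey at (249,252), orange at (295,240) and brown at (229,298). The small studless grey relay is at (433,193). Only the grey block at (249,252) fits, so I'll confirm it in an enlarged crop and measure from there.

```bash
python3 - <<'E'
from h import *
f=grab('top');im=cv2.cvtColor(f['image'],cv2.COLOR_RGB2BGR)
a=cv2.resize(im[225:315,205:315],None,fx=3.6,fy=3.6,interpolation=2)
b=cv2.resize(im[235:325,310:370],None,fx=3.6,fy=3.6,interpolation=2)
c=cv2.resize(im[235:325,410:470],None,fx=3.6,fy=3.6,interpolation=2)
cv2.imwrite('pics/crops.png',np.hstack([a,b,c])[:, :800])
print(np.hstack([a,b,c]).shape)
hsv=cv2.cvtColor(im,cv2.COLOR_BGR2HSV)
def blob(mask,box,name):
    x0,y0,x1,y1=box;m=np.zeros_like(mask);m[y0:y1,x0:x1]=mask[y0:y1,x0:x1]
    cs=cv2.findContours(m,0,2)[0];c=max(cs,key=cv2.contourArea)
    print(name,cv2.contourArea(c),cv2.minAreaRect(c),cv2.minEnclosingCircle(c));return c
def rect(c,z,n):
    w=plane(f,c.reshape(-1,2),z)[:,:2].astype(np.float32);(ce,s,a)=cv2.minAreaRect(w);print(n,'world',ce,s,a)
g=((hsv[...,1]<70)&(hsv[...,2]>60)).astype(np.uint8)
rect(blob(g,(225,230,275,275),'module'),34,'module')
w=((hsv[...,1]<70)&(hsv[...,2]>140)).astype(np.uint8)
rect(blob(w,(310,255,370,325),'fixture'),20,'fixture')
k=((hsv[...,2]<70)).astype(np.uint8)
rect(blob(k,(325,270,355,310),'pocket'),10,'pocketfloor')
rect(blob(k,(425,265,460,295),'key'),66,'key')
g2=(~((hsv[...,0]<25)&(hsv[...,1]>90))).astype(np.uint8)
rect(blob(g2,(410,240,475,305),'box'),40,'box')
E
```

```text
(324, 828, 3)
module 439.5 ((248.40872192382812, 253.43405151367188), (17.564720153808594, 26.977603912353516), 35.83765411376953) ((248.0, 253.0), 15.231646537780762)
module world (559.3150024414062, 240.54147338867188) (41.97126770019531, 63.769596099853516) 56.02650451660156
fixture 1975.0 ((338.5, 289.0), (50.0, 41.0), 90.0) ((339.0, 289.0), 31.40073585510254)
fixture world (480.3730163574219, 23.336137771606445) (119.77783203125, 98.20738220214844) 1.0216811895370483
pocket 345.5 ((339.0, 288.5), (25.0, 14.0), 90.0) ((339.0, 288.5), 14.326648712158203)
pocketfloor world (481.0586242675781, 21.656818389892578) (60.249000549316406, 33.99645233154297) 1.2671674489974976
key 149.5 ((441.7500305175781, 279.25), (14.142135620117188, 13.435027122497559), 45.0) ((441.5, 279.5), 7.648629188537598)
key world (509.260986328125, -213.3362579345703) (32.6854248046875, 31.729148864746094) 45.485145568847656
box 1304.0 ((440.8988952636719, 274.0617980957031), (32.32993698120117, 43.03591537475586), 32.0053825378418) ((440.65020751953125, 273.8715515136719), 25.350845336914062)
box world (521.6875, -218.3119659423828) (76.54112243652344, 103.21016693115234) 58.90805435180664
```

View pics/crops.png

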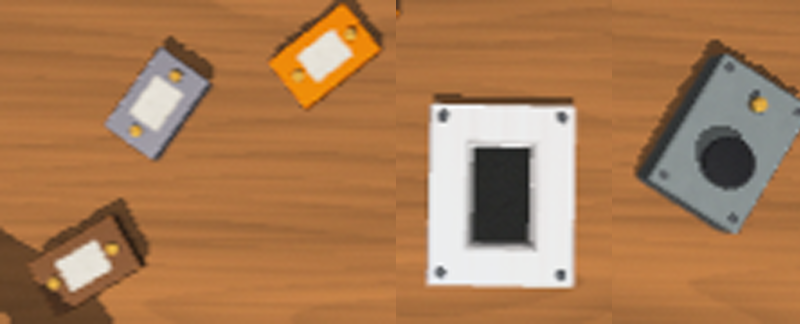

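The crop confirms it: the grey block at (249,252) has a white label and two brass studs. Next I'll refine with sub-pixel measurements in both views.

```bash
cat > meas.py <<'E'
from h import *
S=8
def mask_contour(f,box,fn):
    x0,y0,x1,y1=box
    a=cv2.resize(f['image'][y0:y1,x0:x1],None,fx=S,fy=S,interpolation=cv2.INTER_CUBIC)
    m=fn(cv2.cvtColor(a,cv2.COLOR_RGB2HSV).astype(int)).astype(np.uint8)
    cs=[c for c in cv2.findContours(m,0,cv2.CHAIN_APPROX_NONE)[0]]
    cs.sort(key=cv2.contourArea,reverse=True)
    return [( (c.reshape(-1,2)+.5)/S-.5+[x0,y0]) for c in cs]
def rect(f,c,z):
    w=plane(f,c,z)[:,:2].astype(np.float32);ce,s,a=cv2.minAreaRect(w)
    # fitted sides
    R=lambda a:np.array([[np.cos(a),np.sin(a)],[-np.sin(a),np.cos(a)]])
    th=np.radians(a); p=(w-ce)@R(th).T
    h=np.array(s)/2
    L=[]
    for ax in(0,1):
        for sg in(-1,1):
            sel=(abs(p[:,ax]-sg*h[ax])<5)&(abs(p[:,1-ax])<h[1-ax]*.75)
            vx,vy,px,py=cv2.fitLine(w[sel],cv2.DIST_HUBER,0,.01,.01).ravel()
            L.append((np.degrees(np.arctan2(vy,vx))%180,(np.array([px,py])-ce)@R(th)[ax]))
    off=np.array([(L[0][1]+L[1][1])/2,(L[2][1]+L[3][1])/2])
    return np.array(ce)+off@R(th),(abs(L[0][1]-L[1][1]),abs(L[2][1]-L[3][1])),[round(l[0],1) for l in L]
E
python3 - <<'E'
from meas import *
f=env.grab_frame('top')
np.set_printoptions(precision=1,suppress=True)
c=mask_contour(f,(228,233,272,272),lambda h:(h[...,1]<75)&(h[...,2]>75))[0];print('module34',rect(f,c,34))
c=mask_contour(f,(312,255,367,323),lambda h:(h[...,1]<70)&(h[...,2]>150))[0];print('fix20',rect(f,c,20))
c=mask_contour(f,(325,270,355,310),lambda h:h[...,2]<120)[0];print('pocket10',rect(f,c,10))
c=mask_contour(f,(426,267,458,293),lambda h:h[...,2]<55)[0];e=cv2.minEnclosingCircle(plane(f,c,66)[:,:2].astype(np.float32));print('key',e, plane(f,c,66).mean(0))
brass=lambda h:(h[...,0]>12)&(h[...,0]<30)&(h[...,1]>90)&(h[...,2]>90)
for n,b,z in(('stud',(240,238,260,268),40),('post',(444,256,458,270),54)):
    for c in mask_contour(f,b,brass)[:4]: print(n,len(c),c.mean(0),plane(f,c,z).mean(0))
g=env.grab_frame('side');im=cv2.cvtColor(g['image'],cv2.COLOR_RGB2BGR)
cv2.imwrite('pics/sc.png',np.hstack([cv2.resize(im[185:225,250:310],(400,267),interpolation=2)[:260],cv2.resize(im[375:455,295:390],(309,260),interpolation=2)]))
E
```

```text
module34 (array([559.3, 240.6]), (np.float64(41.73676477046391), np.float64(63.98571511920581)), [np.float32(145.6), np.float32(146.2), np.float32(56.1), np.float32(56.1)])
fix20 (array([480.7,  22.7]), (np.float64(120.35678161740253), np.float64(97.44313689704109)), [np.float32(89.9), np.float32(90.6), np.float32(0.4), np.float32(0.4)])
pocket10 (array([479.8,  22.7]), (np.float64(64.31465108950273), np.float64(38.68022819118745)), [np.float32(92.2), np.float32(90.6), np.float32(1.1), np.float32(178.5)])
key ((509.0709533691406, -212.8673553466797), 17.351654052734375) [ 508.9 -213.2   66. ]
stud 309 [256.3 262.5] [538.1 220.6  40. ]
stud 274 [242.5 242. ] [585.7 254.8  40. ]
stud 203 [256.3 239.6] [592.2 222.4  40. ]
stud 75 [253.3 245.6] [577.8 228.9  40. ]
post 105 [450.3 263.6] [ 546.4 -237.    54. ]
post 80 [456.4 256.7] [ 563.  -251.3   54. ]
post 8 [453.9 255.7] [ 565.3 -245.5   54. ]
post 2 [453.  256.4] [ 563.7 -243.3   54. ]
```

View pics/sc.png

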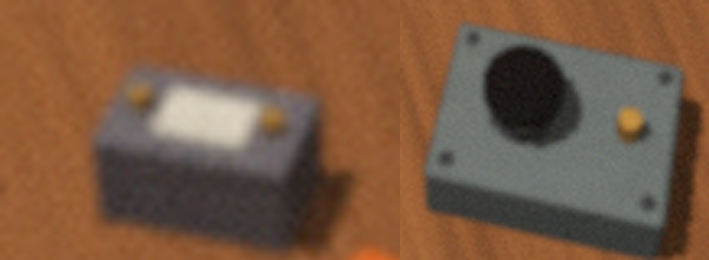

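The side crop shows the module with both brass studs at about (271,199.5) and (291,203). It also shows the key and post, so I'll cross-check with this view.

```bash
python3 - <<'E'
from meas import *
np.set_printoptions(precision=1,suppress=True)
f=env.grab_frame('side')
s=plane(f,[[271,199.5],[290.8,203]],40);print('studs',s,s.mean(0))
p=lambda u,v:[295+u/309*95,375+v/260*80]
print('key',plane(f,[p(524,92)],66) if 0 else plane(f,[p(524-400,92)],66),'post',plane(f,[p(629-400,116)],54))
c=mask_contour(f,(225,260,320,335),lambda h:(h[...,1]<60)&(h[...,2]>150))[0];print('fix',rect(f,c,20))
c=mask_contour(f,(240,278,300,312),lambda h:h[...,2]<70)[0];print('pocket',rect(f,c,10),c.min(0),c.max(0))
t=env.grab_frame('top'); print(proj(t,[[559.3,240.6,34],[559.3,240.6,0]]))
im=cv2.cvtColor(t['image'],cv2.COLOR_RGB2BGR)[230:275,225:275];cv2.imwrite('pics/m1.png',cv2.resize(im,None,fx=10,fy=10,interpolation=2))
E
```

```text
studs [[541.8 250.2  40. ]
 [578.  226.   40. ]] [559.9 238.1  40. ]
key [[ 507.1 -219.3   66. ]] post [[ 546.8 -237.4   54. ]]
fix (array([480.9,  23. ]), (np.float64(120.80278146571384), np.float64(96.44874936297475)), [np.float32(90.2), np.float32(90.5), np.float32(0.3), np.float32(0.3)])
pocket (array([480.4,  25.8]), (np.float64(60.532035637268784), np.float64(32.110002238874486)), [np.float32(89.5), np.float32(90.0), np.float32(0.6), np.float32(0.5)]) [252.1 285.4] [289.2 307.1]
[[248.4 253.4]
 [250.  254. ]]
```

View pics/m1.png

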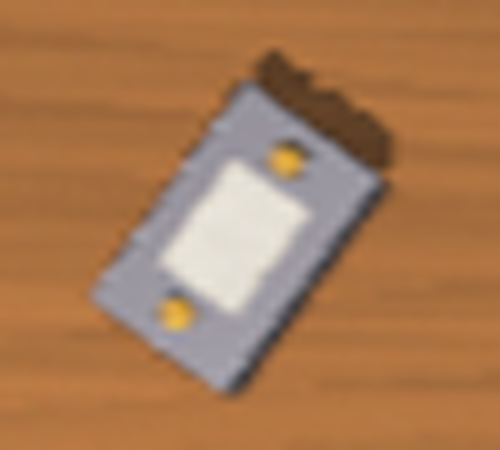

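Both views agree. The module is at about (559.5, 240) with yaw 146°, and the fixture is at (480.8, 23) with yaw 0.4°. I'm moving above the module now.

```bash
python3 -m inch '[{"fingers":80,"tx":0.021,"ty":-0.02125,"tz":-0.006,"az":-0.55},{"fingers":80,"tx":0.021,"ty":-0.02125,"tz":-0.006,"az":-0.55},{"fingers":80,"tx":0.021,"ty":-0.02125,"tz":-0.006,"az":-0.55},{"fingers":80,"tx":0.021,"ty":-0.02125,"tz":-0.006,"az":-0.55},{"fingers":80,"tx":0.021,"ty":-0.02125,"tz":-0.006,"az":-0.55},{"fingers":80,"tx":0.021,"ty":-0.02125,"tz":-0.006,"az":-0.55},{"fingers":80,"tx":0.021,"ty":-0.02125,"tz":-0.006,"az":-0.55},{"fingers":80,"tx":0.021,"ty":-0.02125,"tz":-0.006,"az":-0.55},{"fingers":80,"tx":0.021,"ty":-0.02125,"tz":-0.006,"az":-0.55},{"fingers":80,"tx":0.021,"ty":-0.02125,"tz":-0.006,"az":-0.55},{"fingers":80,"tx":0.021,"ty":-0.02125,"tz":-0.006,"az":-0.55},{"fingers":80,"tx":0.021,"ty":-0.02125,"tz":-0.006,"az":-0.55},{"fingers":80,"tx":0.021,"ty":-0.02125,"tz":-0.006,"az":-0.55},{"fingers":80,"tx":0.021,"ty":-0.02125,"tz":-0.006,"az":-0.55},{"fingers":80},{"fingers":80},{"fingers":80}]' 40
```

```text
$[0]: bad value
```

```bash
python3 -m inch '[{"fingers":80,"tx":0,"ty":0,"tz":0,"ax":0,"ay":0,"az":0}]' 40
```

```text
time_s: 0.45
tcp_pos: [265.7, 537.9, 231.2]
tool_rot: [-3.141, 0.0, 2.683]
wrist_force: [-0.4, -0.3, -0.2]
grip_width: 73.0
```

```bash
python3 -m inch '[{"fingers":80,"tx":0.021,"ty":-0.02128,"tz":-0.006,"ax":0,"ay":0,"az":-0.55},{"fingers":80,"tx":0.021,"ty":-0.02128,"tz":-0.006,"ax":0,"ay":0,"az":-0.55},{"fingers":80,"tx":0.021,"ty":-0.02128,"tz":-0.006,"ax":0,"ay":0,"az":-0.55},{"fingers":80,"tx":0.021,"ty":-0.02128,"tz":-0.006,"ax":0,"ay":0,"az":-0.55},{"fingers":80,"tx":0.021,"ty":-0.02128,"tz":-0.006,"ax":0,"ay":0,"az":-0.55},{"fingers":80,"tx":0.021,"ty":-0.02128,"tz":-0.006,"ax":0,"ay":0,"az":-0.55},{"fingers":80,"tx":0.021,"ty":-0.02128,"tz":-0.006,"ax":0,"ay":0,"az":-0.55},{"fingers":80,"tx":0.021,"ty":-0.02128,"tz":-0.006,"ax":0,"ay":0,"az":-0.55},{"fingers":80,"tx":0.021,"ty":-0.02128,"tz":-0.006,"ax":0,"ay":0,"az":-0.55},{"fingers":80,"tx":0.021,"ty":-0.02128,"tz":-0.006,"ax":0,"ay":0,"az":-0.55},{"fingers":80,"tx":0.021,"ty":-0.02128,"tz":-0.006,"ax":0,"ay":0,"az":-0.55},{"fingers":80,"tx":0.021,"ty":-0.02128,"tz":-0.006,"ax":0,"ay":0,"az":-0.55},{"fingers":80,"tx":0.021,"ty":-0.02128,"tz":-0.006,"ax":0,"ay":0,"az":-0.55},{"fingers":80,"tx":0.021,"ty":-0.02128,"tz":-0.006,"ax":0,"ay":0,"az":-0.55},{"fingers":80,"tx":0,"ty":0,"tz":0,"ax":0,"ay":0,"az":0},{"fingers":80,"tx":0,"ty":0,"tz":0,"ax":0,"ay":0,"az":0}]' 40
python3 - <<'E'
from h import *
grab('top','t2.png');grab('side','s2.png')
E
```

```text
time_s: 2.05
tcp_pos: [559.8, 239.6, 147.0]
tool_rot: [-3.141, -0.001, 2.547]
wrist_force: [-0.8, -0.2, -0.7]
grip_width: 68.4
```

View pics/s2.png

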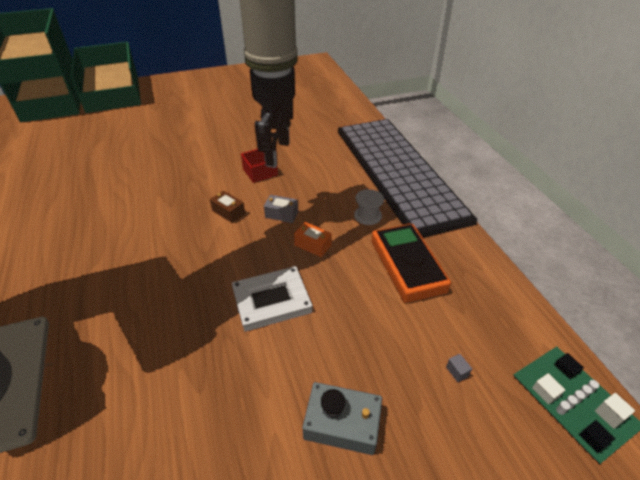

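The side view shows the gripper hanging above the module at (281,209), with nothing displaced. I'm descending.

```bash
python3 -m inch '[{"fingers":80,"tx":0,"ty":0,"tz":-0.02,"ax":0,"ay":0,"az":0},{"fingers":80,"tx":0,"ty":0,"tz":-0.02,"ax":0,"ay":0,"az":0},{"fingers":80,"tx":0,"ty":0,"tz":-0.02,"ax":0,"ay":0,"az":0},{"fingers":80,"tx":0,"ty":0,"tz":-0.02,"ax":0,"ay":0,"az":0},{"fingers":80,"tx":0,"ty":0,"tz":-0.015,"ax":0,"ay":0,"az":0},{"fingers":80,"tx":0,"ty":0,"tz":0,"ax":0,"ay":0,"az":0}]' 40
python3 - <<'E'
from h import *
f=grab('side','s3.png');im=cv2.cvtColor(f['image'],4)
cv2.imwrite('pics/s3c.png',cv2.resize(im[140:250,200:340],None,fx=5,fy=5,interpolation=2))
E
```

```text
time_s: 2.75
tcp_pos: [557.4, 240.2, 49.8]
tool_rot: [-3.138, -0.003, 2.55]
wrist_force: [-0.2, -0.4, -0.8]
grip_width: 68.6
```

View pics/s3c.png

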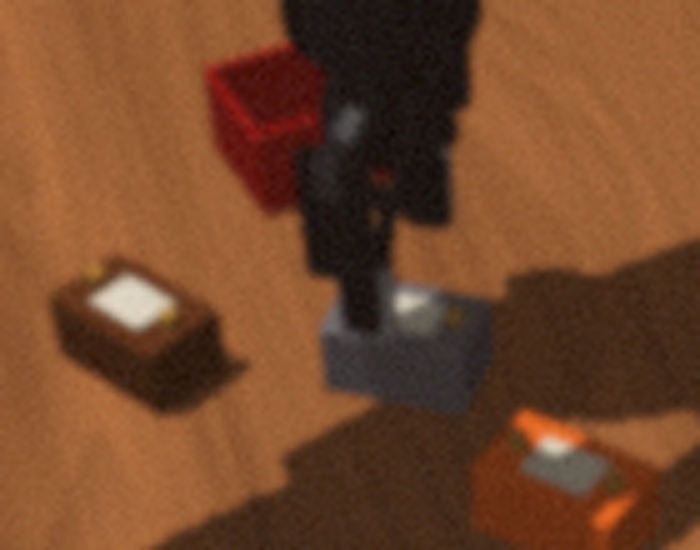

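The fingers straddle the module and the long axis is aligned. I'm descending the rest of the way and closing.

```bash
python3 -m inch '[{"fingers":80,"tx":0,"ty":0,"tz":-0.015,"ax":0,"ay":0,"az":0},{"fingers":80,"tx":0,"ty":0,"tz":-0.013,"ax":0,"ay":0,"az":0},{"fingers":80,"tx":0,"ty":0,"tz":-0.01,"ax":0,"ay":0,"az":0},{"fingers":80,"tx":0,"ty":0,"tz":0,"ax":0,"ay":0,"az":0},{"fingers":80,"tx":0,"ty":0,"tz":0,"ax":0,"ay":0,"az":0},{"fingers":30,"tx":0,"ty":0,"tz":0,"ax":0,"ay":0,"az":0},{"fingers":30,"tx":0,"ty":0,"tz":0,"ax":0,"ay":0,"az":0},{"fingers":30,"tx":0,"ty":0,"tz":0,"ax":0,"ay":0,"az":0},{"fingers":30,"tx":0,"ty":0,"tz":0,"ax":0,"ay":0,"az":0},{"fingers":30,"tx":0,"ty":0,"tz":0,"ax":0,"ay":0,"az":0}]' 40
```

```text
time_s: 3.8
tcp_pos: [560.5, 240.3, 15.3]
tool_rot: [3.14, 0.001, 2.548]
wrist_force: [0.9, 0.0, 6.2]
grip_width: 39.1
```

```bash
python3 -m inch '[{"fingers":30,"tx":0,"ty":0,"tz":0.01,"ax":0,"ay":0,"az":0},{"fingers":30,"tx":0,"ty":0,"tz":0.02,"ax":0,"ay":0,"az":0},{"fingers":30,"tx":0,"ty":0,"tz":0.025,"ax":0,"ay":0,"az":0},{"fingers":30,"tx":0,"ty":0,"tz":0.02,"ax":0,"ay":0,"az":0},{"fingers":30,"tx":0,"ty":0,"tz":0,"ax":0,"ay":0,"az":0}]' 45
python3 -m inch '[{"fingers":30,"tx":-0.0066,"ty":-0.0181,"tz":0,"ax":0,"ay":0,"az":2.87},{"fingers":30,"tx":-0.0066,"ty":-0.0181,"tz":0,"ax":0,"ay":0,"az":2.87},{"fingers":30,"tx":-0.0066,"ty":-0.0181,"tz":0,"ax":0,"ay":0,"az":2.87},{"fingers":30,"tx":-0.0066,"ty":-0.0181,"tz":0,"ax":0,"ay":0,"az":2.87},{"fingers":30,"tx":-0.0066,"ty":-0.0181,"tz":0,"ax":0,"ay":0,"az":2.87},{"fingers":30,"tx":-0.0066,"ty":-0.0181,"tz":0,"ax":0,"ay":0,"az":2.87},{"fingers":30,"tx":-0.0066,"ty":-0.0181,"tz":0,"ax":0,"ay":0,"az":2.87},{"fingers":30,"tx":-0.0066,"ty":-0.0181,"tz":0,"ax":0,"ay":0,"az":2.87},{"fingers":30,"tx":-0.0066,"ty":-0.0181,"tz":0,"ax":0,"ay":0,"az":2.87},{"fingers":30,"tx":-0.0066,"ty":-0.0181,"tz":0,"ax":0,"ay":0,"az":2.87},{"fingers":30,"tx":-0.0066,"ty":-0.0181,"tz":0,"ax":0,"ay":0,"az":2.87},{"fingers":30,"tx":-0.0066,"ty":-0.0181,"tz":0,"ax":0,"ay":0,"az":2.87},{"fingers":30,"tx":0,"ty":0,"tz":0,"ax":0,"ay":0,"az":0},{"fingers":30,"tx":0,"ty":0,"tz":0,"ax":0,"ay":0,"az":0}]'
python3 - <<'E'
from h import *
for n,b in(('top',(300,250,380,330)),('side',(210,210,330,340))):
    f=grab(n);im=cv2.cvtColor(f['image'],4);x0,y0,x1,y1=b
    cv2.imwrite('pics/%s4c.png'%n,cv2.resize(im[y0:y1,x0:x1],(600*(x1-x0)//(y1-y0),600),interpolation=2))
E
```

```text
time_s: 4.3
tcp_pos: [561.8, 240.8, 93.1]
tool_rot: [3.137, 0.003, 2.548]
wrist_force: [1.1, 0.6, -0.9]
grip_width: 38.9
time_s: 5.7
tcp_pos: [479.9, 22.8, 88.4]
tool_rot: [3.141, -0.001, -3.136]
wrist_force: [-0.4, -0.0, -1.8]
grip_width: 39.2
```

View pics/side4c.png

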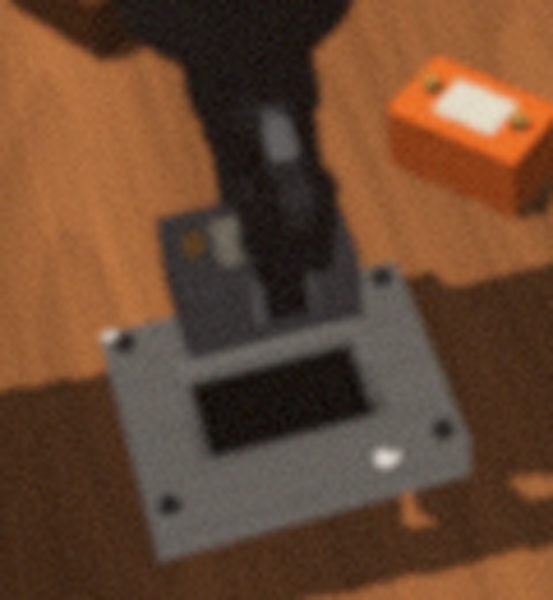

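View pics/top4c.png

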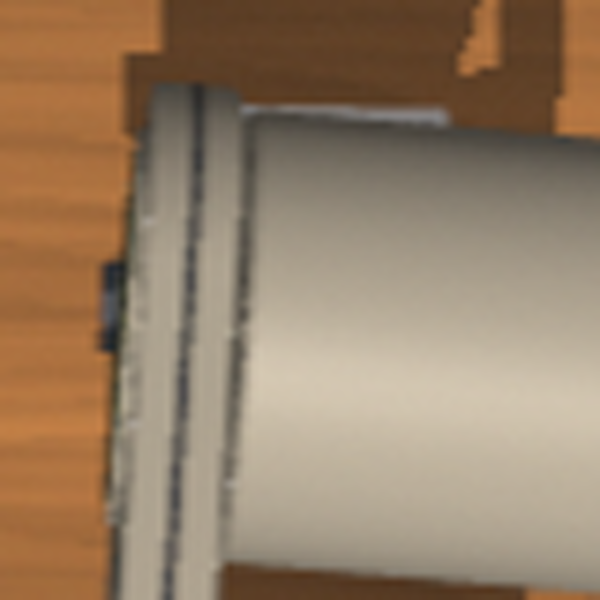

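The side view shows the module held level above the pocket. Its near lower corners are at crop (192,355) and (362,312). I'll use them to work out where the module sits relative to the TCP.

```bash
python3 - <<'E'
from h import *
np.set_printoptions(precision=1,suppress=True)
f=env.grab_frame('side')
s=600/130
q=lambda L:[[210+u/s-.4,210+v/s-.4] for u,v in L]
print('bottom near corners z73',plane(f,q([(192,355),(362,312)]),73))
print('top left near? z107',plane(f,q([(160,220)]),107))
print('lining/pocket corners',plane(f,q([(213,453),(372,410)]),20),plane(f,q([(195,382),(352,347)]),20))
P=lambda z,cx,cy:proj(f,[[cx+a*32,cy+b*20,z] for a in(-1,1) for b in(-1,1)])
for p in P(73,480.3,22.8): print((p-210+.4)*s)
print(env.get_obs()['tcp_pos'])
E
```

```text
bottom near corners z73 [[447.6   4.9  73. ]
 [509.9   4.9  73. ]]
top left near? z107 [[447.5  39.9 107. ]]
lining/pocket corners [[449.3   1.2  20. ]
 [510.5   1.7  20. ]] [[450.4  36.   20. ]
 [511.7  33.6  20. ]]
[195.1 358.8]
[170.8 278. ]
[370.2 314.6]
[340.1 236.9]
[480.5  23.5  89. ]
```

```bash
python3 -m inch '[{"fingers":30,"tx":0.0015,"ty":-0.0005,"tz":-0.01,"ax":0,"ay":0,"az":0},{"fingers":30,"tx":0,"ty":0,"tz":-0.015,"ax":0,"ay":0,"az":0},{"fingers":30,"tx":0,"ty":0,"tz":-0.015,"ax":0,"ay":0,"az":0},{"fingers":30,"tx":0,"ty":0,"tz":-0.01,"ax":0,"ay":0,"az":0},{"fingers":30,"tx":0,"ty":0,"tz":0,"ax":0,"ay":0,"az":0},{"fingers":30,"tx":0,"ty":0,"tz":0,"ax":0,"ay":0,"az":0}]'
python3 - <<'E'
from h import *
for n,b in(('side',(220,250,320,335)),):
    f=grab(n);im=cv2.cvtColor(f['image'],4);x0,y0,x1,y1=b
    cv2.imwrite('pics/%s5c.png'%n,cv2.resize(im[y0:y1,x0:x1],None,fx=7,fy=7,interpolation=2))
E
```

```text
time_s: 6.45
tcp_pos: [481.9, 22.5, 39.1]
tool_rot: [3.142, -0.001, -3.134]
wrist_force: [1.1, 0.0, -0.9]
grip_width: 39.0
```

View pics/side5c.png

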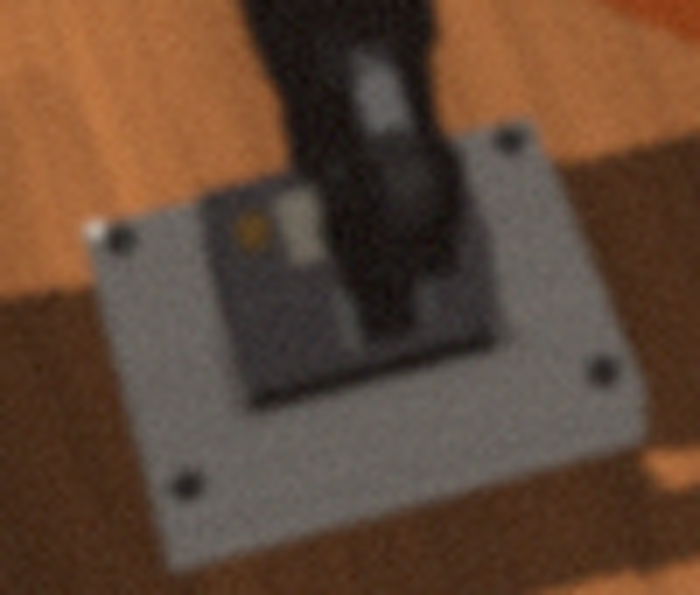

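The module hangs just over the pocket and is well centred, with a dark gap along crop (250..495, 405..345). I'm lowering it gently.

```bash
python3 -m inch '[{"fingers":30,"tx":0,"ty":0,"tz":-0.004,"ax":0,"ay":0,"az":0},{"fingers":30,"tx":0,"ty":0,"tz":-0.003,"ax":0,"ay":0,"az":0},{"fingers":30,"tx":0,"ty":0,"tz":-0.003,"ax":0,"ay":0,"az":0},{"fingers":30,"tx":0,"ty":0,"tz":-0.002,"ax":0,"ay":0,"az":0},{"fingers":30,"tx":0,"ty":0,"tz":0,"ax":0,"ay":0,"az":0}]'
python3 -m inch '[{"fingers":30,"tx":0,"ty":0,"tz":-0.001,"ax":0,"ay":0,"az":0},{"fingers":30,"tx":0,"ty":0,"tz":-0.001,"ax":0,"ay":0,"az":0},{"fingers":30,"tx":0,"ty":0,"tz":0,"ax":0,"ay":0,"az":0}]'
```

```text
time_s: 7.0
tcp_pos: [485.6, 22.1, 33.3]
tool_rot: [-3.141, 0.006, -3.133]
wrist_force: [-18.5, 2.7, 46.9]
grip_width: 39.0
time_s: 7.3
tcp_pos: [485.8, 22.5, 32.4]
tool_rot: [-3.141, 0.006, -3.132]
wrist_force: [-24.4, 4.5, 58.4]
grip_width: 39.2
```

It is stuck on the chamfer, with a force of -x 24 N and the height 8 mm short. I'm backing off and looking.

```bash
python3 -m inch '[{"fingers":30,"tx":0,"ty":0,"tz":0.006,"ax":0,"ay":0,"az":0},{"fingers":30,"tx":0,"ty":0,"tz":0.006,"ax":0,"ay":0,"az":0},{"fingers":30,"tx":0,"ty":0,"tz":0,"ax":0,"ay":0,"az":0},{"fingers":30,"tx":0,"ty":0,"tz":0,"ax":0,"ay":0,"az":0}]'
python3 - <<'E'
from h import *
for n,b in(('side',(220,250,320,335)),):
    f=grab(n);im=cv2.cvtColor(f['image'],4);x0,y0,x1,y1=b
    cv2.imwrite('pics/%s6c.png'%n,cv2.resize(im[y0:y1,x0:x1],None,fx=7,fy=7,interpolation=2))
print(env.get_obs()['tcp_pos'],env.get_obs()['tool_rot'])
E
```

```text
time_s: 7.7
tcp_pos: [481.8, 22.3, 36.9]
tool_rot: [3.142, -0.0, -3.134]
wrist_force: [0.3, -0.8, -1.7]
grip_width: 39.0
[481.55873263  22.32101697  36.66468671] [ 3.14154974e+00 -8.75267762e-04 -3.13378949e+00]
```

View pics/side6c.png

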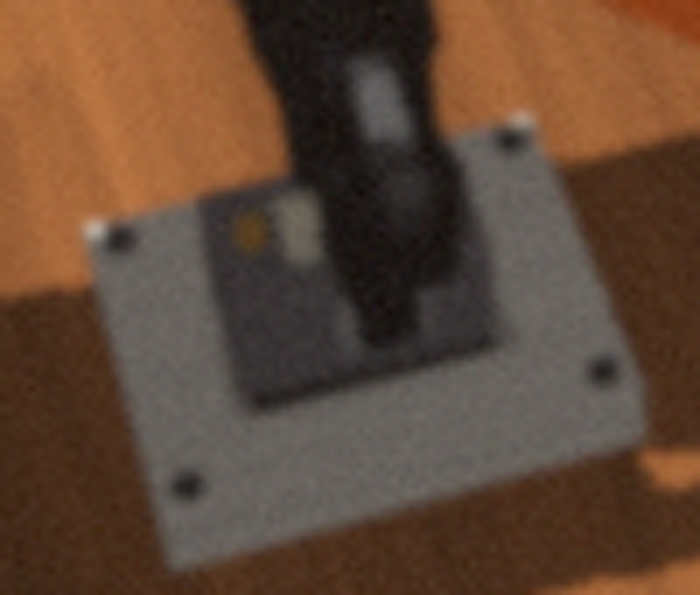

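```bash
python3 - <<'E'
from h import *
from meas import mask_contour,rect
np.set_printoptions(precision=1,suppress=True)
f=env.grab_frame('side')
im=cv2.cvtColor(f['image'],4)[285:320,240:305]
cv2.imwrite('pics/s7c.png',cv2.resize(im,None,fx=12,fy=12,interpolation=2))
q=lambda L:[[220+u/7-.43,250+v/7-.43] for u,v in L]
print('fix',plane(f,q([(88,232),(530,122),(643,385),(168,568)]),20))
print('mod bot',plane(f,q([(250,405),(495,345)]),21.4))
print('expected pocket-mouth near corners + module at centre',[ (p-[220,250]+.43)*7 for p in proj(f,[[480.8-33.5,22.9-21.5,20],[480.8+33.5,22.9-21.5,20],[480.8-36.5,22.9-24.5,20],[480.8+36.5,22.9-24.5,20],[448.8,2.9,21.4],[512.8,2.9,21.4]])])
E
```

```text
fix [[421.8  68.9  20. ]
 [539.9  69.1  20. ]
 [541.3 -22.6  20. ]
 [420.  -37.6  20. ]]
mod bot [[448.6   1.1  21.4]
 [510.1  -0.3  21.4]]
expected pocket-mouth near corners + module at centre [array([245. , 408.9]), array([509.5, 339. ]), array([235.7, 421.6]), array([524.5, 345. ]), array([249.1, 399. ]), array([501.8, 332.5])]
```

View pics/s7c.png

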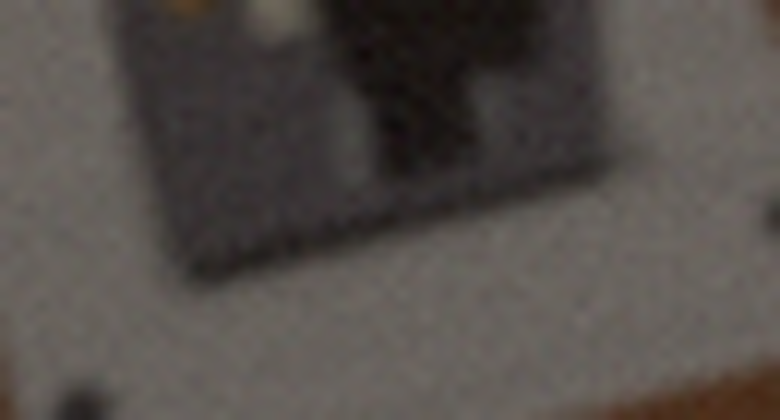

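The view suggests the module centre is about 1.3 mm short in x and 0.6 mm short in y. I'll correct that, touch lightly, and read the force and moment.

```bash
python3 -m inch '[{"fingers":30,"tx":0.0012,"ty":0.0006,"tz":0,"ax":0,"ay":0,"az":0},{"fingers":30,"tx":0,"ty":0,"tz":-0.002,"ax":0,"ay":0,"az":0},{"fingers":30,"tx":0,"ty":0,"tz":-0.002,"ax":0,"ay":0,"az":0},{"fingers":30,"tx":0,"ty":0,"tz":0,"ax":0,"ay":0,"az":0}]'; python3 -c "
from h import *
print(env.get_obs()['torque'],env.get_obs()['tcp_pos'])"
python3 -m inch '[{"fingers":30,"tx":0,"ty":0,"tz":-0.0015,"ax":0,"ay":0,"az":0},{"fingers":30,"tx":0,"ty":0,"tz":0,"ax":0,"ay":0,"az":0}]'; python3 -c "
from h import *
print(env.get_obs()['torque'])"
```

```text
time_s: 8.2
tcp_pos: [483.2, 23.0, 33.3]
tool_rot: [-3.142, -0.0, -3.134]
wrist_force: [-1.4, -0.1, 1.2]
grip_width: 38.9
[ 0.02260386  0.18161538 -0.01007931] [483.19787869  22.95873619  33.25383117]
time_s: 8.4
tcp_pos: [483.4, 23.0, 33.0]
tool_rot: [-3.142, -0.0, -3.134]
wrist_force: [-9.2, 1.5, 15.1]
grip_width: 39.1
[-0.15752417  1.28560882 -0.1696506 ]
```

The force (-9.2, 1.5, 15.1) and its moment point to contact on the +x chamfer, so the module is too far in +x. I'm lifting, shifting in -x and trying again.

```bash
python3 -m inch '[{"fingers":30,"tx":0,"ty":0,"tz":0.0035,"ax":0,"ay":0,"az":0},{"fingers":30,"tx":-0.0035,"ty":0.0003,"tz":0,"ax":0,"ay":0,"az":0},{"fingers":30,"tx":0,"ty":0,"tz":-0.002,"ax":0,"ay":0,"az":0},{"fingers":30,"tx":0,"ty":0,"tz":-0.002,"ax":0,"ay":0,"az":0},{"fingers":30,"tx":0,"ty":0,"tz":0,"ax":0,"ay":0,"az":0}]'; python3 -c "
from h import *
print(env.get_obs()['torque'],env.get_obs()['tcp_pos'])"
python3 -m inch '[{"fingers":30,"tx":0,"ty":0,"tz":-0.0015,"ax":0,"ay":0,"az":0},{"fingers":30,"tx":0,"ty":0,"tz":0,"ax":0,"ay":0,"az":0}]'; python3 -c "
from h import *
print(env.get_obs()['torque'])"
```

```text
time_s: 8.9
tcp_pos: [481.1, 23.8, 32.6]
tool_rot: [3.141, 0.003, -3.134]
wrist_force: [2.3, 3.7, 9.2]
grip_width: 38.6
[0.88380991 0.15399736 0.05305015] [481.06422994  23.79319332  32.56846145]
time_s: 9.1
tcp_pos: [481.8, 23.6, 31.5]
tool_rot: [3.141, 0.004, -3.134]
wrist_force: [0.9, 1.7, 11.3]
grip_width: 38.7
[ 0.50951164  0.16161053 -0.02310519]
```

```bash
python3 -m inch '[{"fingers":30,"tx":0.001,"ty":-0.0003,"tz":-0.0015,"ax":0,"ay":0,"az":0},{"fingers":30,"tx":0,"ty":0,"tz":-0.001,"ax":0,"ay":0,"az":0},{"fingers":30,"tx":0,"ty":0,"tz":0,"ax":0,"ay":0,"az":0}]'; python3 -c "
from h import *
f=grab('side');im=cv2.cvtColor(f['image'],4)[250:335,220:320]
cv2.imwrite('pics/s8c.png',cv2.resize(im,None,fx=7,fy=7,interpolation=2))
print(env.get_obs()['torque'],env.get_obs()['tcp_pos'])"
```

```text
time_s: 9.4
tcp_pos: [483.3, 23.2, 29.3]
tool_rot: [3.141, 0.005, -3.134]
wrist_force: [2.9, 1.7, 11.9]
grip_width: 39.1
[ 0.42017376  0.00920259 -0.03044887] [483.34727419  23.20602753  29.31369333]
```

View pics/s8c.png

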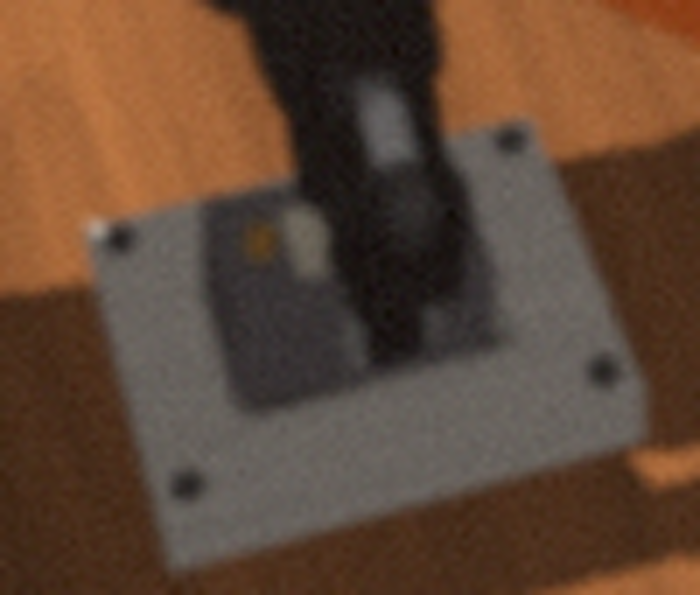

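It is sliding in now: z is 29.3 at 12 N, and the side view shows it sinking into the pocket. I'm continuing.

```bash
python3 -m inch '[{"fingers":30,"tx":0,"ty":0,"tz":-0.0015,"ax":0,"ay":0,"az":0},{"fingers":30,"tx":0,"ty":0,"tz":-0.0015,"ax":0,"ay":0,"az":0},{"fingers":30,"tx":0,"ty":0,"tz":0,"ax":0,"ay":0,"az":0}]'; python3 -c "
from h import *
print(env.get_obs()['torque'],env.get_obs()['tcp_pos'])"
```

```text
time_s: 9.75
tcp_pos: [484.6, 23.2, 27.2]
tool_rot: [3.141, 0.008, -3.134]
wrist_force: [3.8, 3.4, 14.7]
grip_width: 39.3
[ 0.54103493 -0.18741556  0.11340056] [484.57652694  23.19917637  27.24492858]
```

```bash
python3 -m inch '[{"fingers":30,"tx":-0.001,"ty":0,"tz":-0.001,"ax":0,"ay":0,"az":0},{"fingers":30,"tx":-0.001,"ty":0,"tz":-0.001,"ax":0,"ay":0,"az":0},{"fingers":30,"tx":0,"ty":0,"tz":-0.001,"ax":0,"ay":0,"az":0},{"fingers":30,"tx":0,"ty":0,"tz":0,"ax":0,"ay":0,"az":0}]'; python3 -c "
from h import *
f=grab('side');im=cv2.cvtColor(f['image'],4)[250:335,220:320]
cv2.imwrite('pics/s9c.png',cv2.resize(im,None,fx=7,fy=7,interpolation=2))
print(env.get_obs()['torque'],env.get_obs()['tcp_pos'])"
```

```text
time_s: 10.15
tcp_pos: [484.8, 23.2, 27.0]
tool_rot: [3.141, 0.012, -3.134]
wrist_force: [-1.8, 2.7, 33.8]
grip_width: 38.8
[0.69865142 0.64091517 0.13664727] [484.76320184  23.19409321  26.98850711]
```

View pics/s9c.png

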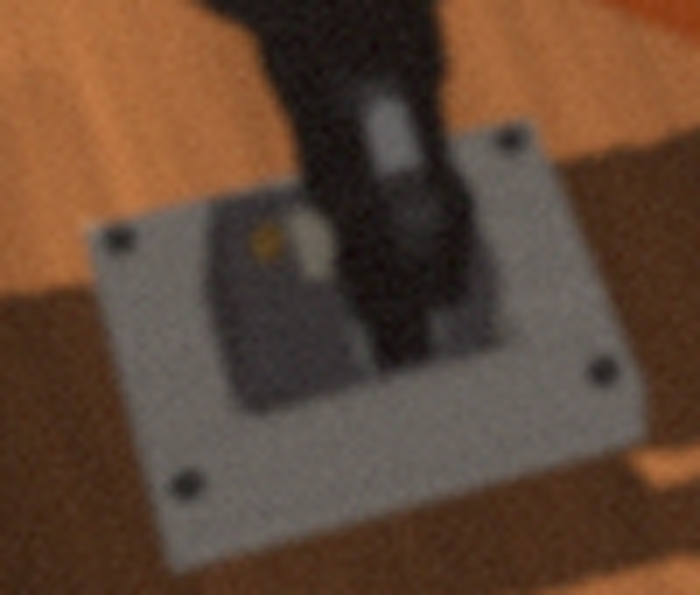

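```bash
python3 - <<'E'
from h import *
np.set_printoptions(precision=1,suppress=True)
f=env.grab_frame('side')
def pr(X): return (proj(f,X)-[220,250]+.43)*7
for d in(0,5): 
  print('stud top/base -x, dz',d,pr([[458.8,22.9,50+d],[458.8,22.9,44+d]]).ravel(), 'near-left top corner',pr([[448.8,2.9,44+d],[448.8,42.9,44+d]]).ravel())
E
```

```text
stud top/base -x, dz 0 [259.8 253.1 262.  268.9] near-left top corner [240.2 341.3 203.8 219.2]
stud top/base -x, dz 5 [257.9 239.8 260.1 255.8] near-left top corner [238.2 328.2 201.7 206. ]
```

The side view shows the -x end sitting about 5 mm high. The stud is at crop (267,240), and it should be near (261,258) if seated. I'll unload the push, open the fingers so the module can drop, and look.

```bash
python3 -m inch '[{"fingers":30,"tx":0.001,"ty":0,"tz":0.003,"ax":0,"ay":0,"az":0},{"fingers":60,"tx":0,"ty":0,"tz":0.003,"ax":0,"ay":0,"az":0},{"fingers":75,"tx":0,"ty":0,"tz":0,"ax":0,"ay":0,"az":0},{"fingers":75,"tx":0,"ty":0,"tz":0,"ax":0,"ay":0,"az":0},{"fingers":75,"tx":0,"ty":0,"tz":0,"ax":0,"ay":0,"az":0}]'; python3 -c "
from h import *
f=grab('side');im=cv2.cvtColor(f['image'],4)[250:335,220:320]
cv2.imwrite('pics/s10c.png',cv2.resize(im,None,fx=7,fy=7,interpolation=2))
print(env.get_obs()['torque'],env.get_obs()['tcp_pos'])"
```

```text
time_s: 10.75
tcp_pos: [478.7, 22.9, 26.4]
tool_rot: [3.142, -0.002, -3.134]
wrist_force: [-0.1, -0.2, -0.3]
grip_width: 63.7
[-0.00342438 -0.04256098  0.02023601] [478.89722427  22.91297866  26.48970673]
```

View pics/s10c.png

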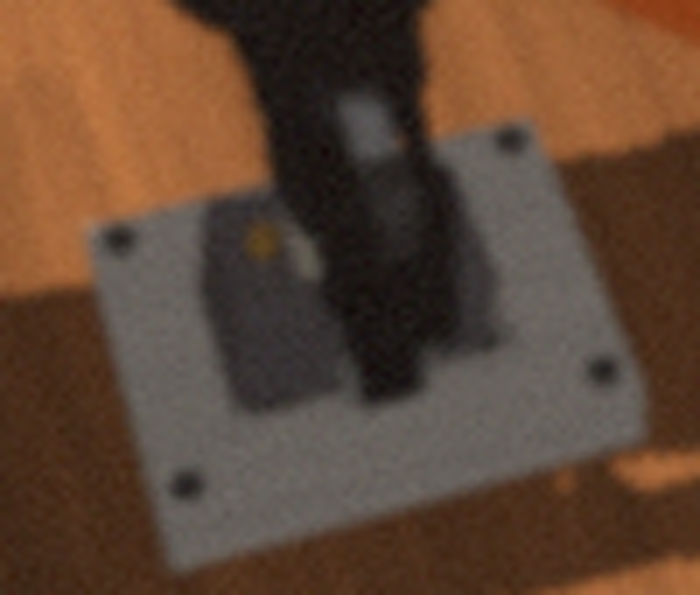

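```bash
python3 -m inch '[{"fingers":75,"tx":0,"ty":0,"tz":0.03,"ax":0,"ay":0,"az":0},{"fingers":75,"tx":0,"ty":0,"tz":0.04,"ax":0,"ay":0,"az":0},{"fingers":75,"tx":0,"ty":0.03,"tz":0.03,"ax":0,"ay":0,"az":0},{"fingers":75,"tx":0,"ty":0.03,"tz":0,"ax":0,"ay":0,"az":0},{"fingers":75,"tx":0,"ty":0.04,"tz":0,"ax":0,"ay":0,"az":0},{"fingers":75,"tx":0,"ty":0.04,"tz":0,"ax":0,"ay":0,"az":0},{"fingers":75,"tx":0,"ty":0.03,"tz":0,"ax":0,"ay":0,"az":0},{"fingers":75,"tx":0,"ty":0,"tz":0,"ax":0,"ay":0,"az":0}]'; python3 -c "
from h import *
f=grab('side','s11.png');im=cv2.cvtColor(f['image'],4)[255:335,225:320]
g=grab('top');jm=cv2.cvtColor(g['image'],4)[255:325,310:370]
cv2.imwrite('pics/s11c.png',np.hstack([cv2.resize(im,(475,400),interpolation=2),cv2.resize(jm,(325,380),interpolation=2)[:400].repeat(1,0) if 0 else cv2.resize(jm,(325,400),interpolation=2)]))
"
```

```text
time_s: 11.6
tcp_pos: [479.0, 196.1, 126.9]
tool_rot: [3.141, -0.001, -3.13]
wrist_force: [-0.8, -0.2, 0.4]
grip_width: 64.1
```

View pics/s11c.png

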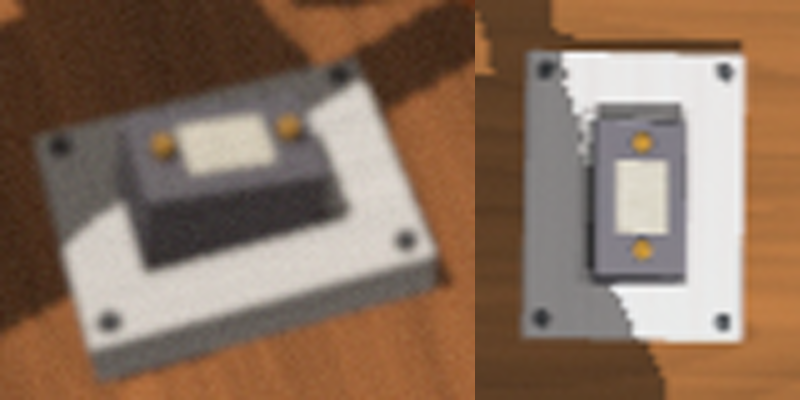

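Both views show the module in the mouth, biased towards -x, with the gap at the far +x end. I'll triangulate the stud heights to see whether it is tilted.

```bash
cat > tri.py <<'E'
from meas import *
np.set_printoptions(precision=1,suppress=True)
def tri(f,a,g,b):
    c1,d1=ray(f,[a]);c2,d2=ray(g,[b]);d1=d1[0]/np.linalg.norm(d1);d2=d2[0]/np.linalg.norm(d2)
    s=np.linalg.lstsq(np.c_[d1,-d2],c2-c1,rcond=None)[0];p,q=c1+s[0]*d1,c2+s[1]*d2
    return (p+q)/2,np.linalg.norm(p-q)
brass=lambda h:(h[...,0]>10)&(h[...,0]<30)&(h[...,1]>110)&(h[...,2]>90)
def studs(f,box):
    x0,y0,x1,y1=box
    h=cv2.cvtColor(cv2.resize(f['image'][y0:y1,x0:x1],None,fx=S,fy=S,interpolation=2),cv2.COLOR_RGB2HSV).astype(int)
    n,_,st,ce=cv2.connectedComponentsWithStats(brass(h).astype(np.uint8))
    return [((ce[i]+.5)/S-.5+[x0,y0],st[i,4]) for i in range(1,n) if st[i,4]>60]
E
python3 - <<'E'
from tri import *
f=env.grab_frame('side');g=env.grab_frame('top')
a=studs(f,(245,275,300,300));b=studs(g,(325,270,355,310))
print(a,b)
a=sorted([x[0] for x in sorted(a,key=lambda x:-x[1])[:2]],key=lambda p:p[0]);b=sorted([x[0] for x in sorted(b,key=lambda x:-x[1])[:2]],key=lambda p:-p[1])
for p,q in zip(a,b): print(tri(f,p,g,q))
# top face rect from top view
c=mask_contour(g,(325,268,356,308),lambda h:(h[...,0]>105)&(h[...,0]<150)&(h[...,1]>20)&(h[...,2]>90))[0];print(rect(g,c,46))
# fixture
import itertools
jm=cv2.cvtColor(g['image'],4)[268:310,320:360];cv2.imwrite('pics/t12.png',cv2.resize(jm,None,fx=14,fy=14,interpolation=2))
print('pocket',[(p-[320,268]+.46)*14 for p in proj(g,[[480.8+x,22.9+y,20] for x,y in((-36.5,-24.5),(36.5,24.5),(-33.5,-21.5),(33.5,21.5))])])
E
```

```text
[(array([282.3, 280.2]), np.int32(993)), (array([257.1, 283.7]), np.int32(987))] [(array([340.4, 279.4]), np.int32(529)), (array([340.4, 298.2]), np.int32(488))]
(array([459.8,  21.1,  56.9]), np.float64(0.10705489739273391))
(array([503.2,  21.6,  49.3]), np.float64(0.1552643858654415))
(array([474.8,   6.4]), (np.float64(3.9970413348788325), np.float64(0.0)), [np.float32(178.8), np.float32(7.3), np.float32(10.0), np.float32(10.0)])
pocket [array([407.8, 513.7]), array([131.4,  79. ]), array([390.6, 495.6]), array([148.4,  96.9])]
```

View pics/t12.png

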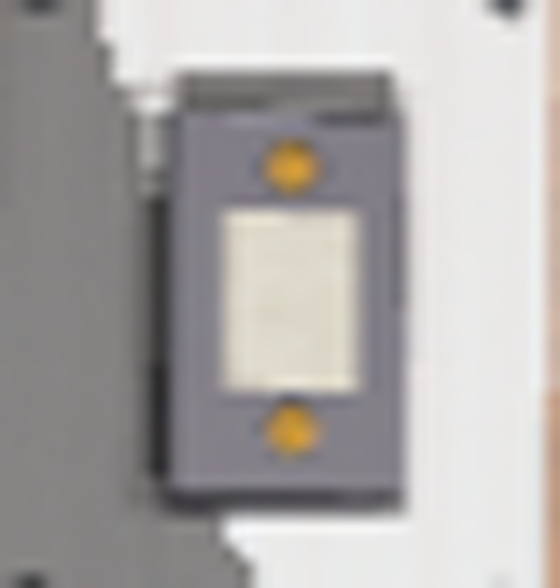

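The module is tilted about 10°. The +x end is down in the pocket (stud z 49) and the -x end rests on the -x chamfer (stud z 57), so the underside sits about 7 mm too far towards -x. I'll close the fingers, nudge its -x face towards +x so that end drops in, then press it down.

```bash
python3 -m inch '[{"fingers":0,"tx":-0.0092,"ty":-0.0291,"tz":0,"ax":0,"ay":0,"az":0},{"fingers":0,"tx":-0.0092,"ty":-0.0291,"tz":0,"ax":0,"ay":0,"az":0},{"fingers":0,"tx":-0.0092,"ty":-0.0291,"tz":0,"ax":0,"ay":0,"az":0},{"fingers":0,"tx":-0.0092,"ty":-0.0291,"tz":0,"ax":0,"ay":0,"az":0},{"fingers":0,"tx":-0.0092,"ty":-0.0291,"tz":0,"ax":0,"ay":0,"az":0},{"fingers":0,"tx":-0.0092,"ty":-0.0291,"tz":0,"ax":0,"ay":0,"az":0},{"fingers":0,"tx":0,"ty":0,"tz":0,"ax":0,"ay":0,"az":0},{"fingers":0,"tx":0,"ty":0,"tz":-0.03,"ax":0,"ay":0,"az":0},{"fingers":0,"tx":0,"ty":0,"tz":-0.03,"ax":0,"ay":0,"az":0},{"fingers":0,"tx":0,"ty":0,"tz":-0.03,"ax":0,"ay":0,"az":0},{"fingers":0,"tx":0,"ty":0,"tz":-0.009,"ax":0,"ay":0,"az":0},{"fingers":0,"tx":0,"ty":0,"tz":0,"ax":0,"ay":0,"az":0},{"fingers":0,"tx":0,"ty":0,"tz":0,"ax":0,"ay":0,"az":0}]' 40; python3 -c "
from h import *
f=grab('side');im=cv2.cvtColor(f['image'],4)[235:335,205:320]
cv2.imwrite('pics/s13c.png',cv2.resize(im,None,fx=6,fy=6,interpolation=2))
print(env.get_obs()['torque'],env.get_obs()['tcp_pos'])"
```

```text
time_s: 13.1
tcp_pos: [425.3, 18.2, 29.4]
tool_rot: [-3.142, 0.001, -3.134]
wrist_force: [-0.8, 0.1, 0.3]
grip_width: 0.1
[ 0.03040724 -0.05156304 -0.01093882] [425.87697606  18.21532959  29.92306724]
```

View pics/s13c.png

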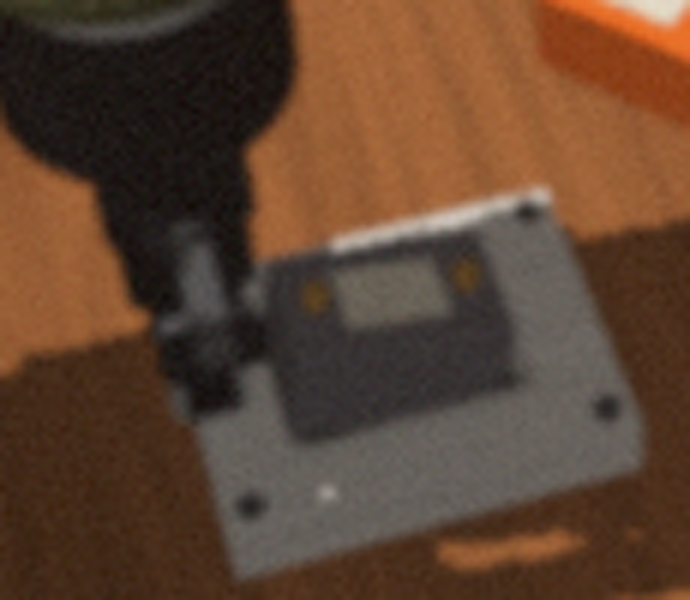

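The closed fingertips are beside the -x face of the module. I'm pushing towards +x in small steps.

```bash
python3 -m inch '[{"fingers":0,"tx":0,"ty":0.0035,"tz":-0.0035,"ax":0,"ay":0,"az":0},{"fingers":0,"tx":0.003,"ty":0,"tz":0,"ax":0,"ay":0,"az":0},{"fingers":0,"tx":0.003,"ty":0,"tz":0,"ax":0,"ay":0,"az":0},{"fingers":0,"tx":0.0015,"ty":0,"tz":0,"ax":0,"ay":0,"az":0},{"fingers":0,"tx":0.0015,"ty":0,"tz":0,"ax":0,"ay":0,"az":0},{"fingers":0,"tx":0,"ty":0,"tz":0,"ax":0,"ay":0,"az":0}]'
python3 -m inch '[{"fingers":0,"tx":0.0015,"ty":0,"tz":0,"ax":0,"ay":0,"az":0},{"fingers":0,"tx":0.0015,"ty":0,"tz":0,"ax":0,"ay":0,"az":0},{"fingers":0,"tx":0.001,"ty":0,"tz":0,"ax":0,"ay":0,"az":0},{"fingers":0,"tx":0,"ty":0,"tz":0,"ax":0,"ay":0,"az":0}]'
python3 -c "
from tri import *
f=grab('side');im=cv2.cvtColor(f['image'],4)[235:335,205:320]
cv2.imwrite('pics/s14c.png',cv2.resize(im,None,fx=6,fy=6,interpolation=2))
print(studs(f,(245,275,300,300)))"
```

```text
time_s: 13.75
tcp_pos: [433.7, 21.8, 24.8]
tool_rot: [-3.142, 0.0, -3.134]
wrist_force: [0.2, 0.2, -0.1]
grip_width: -0.1
time_s: 14.15
tcp_pos: [437.7, 21.8, 24.8]
tool_rot: [-3.142, 0.0, -3.134]
wrist_force: [0.7, -0.2, 0.8]
grip_width: -0.2
[(array([256.1, 275.1]), np.int32(316))]
```

View pics/s14c.png

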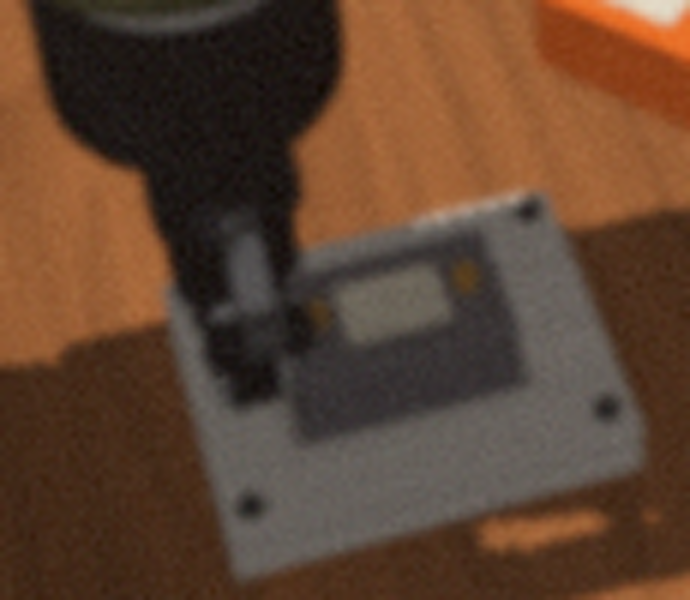

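The -x end has dropped: the stud moved from crop (315,297) to (322,313). I'm backing off, rising, moving over the module, and checking before I press.

```bash
python3 -m inch '[{"fingers":0,"tx":-0.006,"ty":0,"tz":0,"ax":0,"ay":0,"az":0},{"fingers":0,"tx":0,"ty":0,"tz":0.03,"ax":0,"ay":0,"az":0},{"fingers":0,"tx":0,"ty":0,"tz":0.03,"ax":0,"ay":0,"az":0},{"fingers":0,"tx":0.019,"ty":0.001,"tz":0.02,"ax":0,"ay":0,"az":0},{"fingers":0,"tx":0.03,"ty":0,"tz":0,"ax":0,"ay":0,"az":0},{"fingers":0,"tx":0,"ty":0,"tz":0,"ax":0,"ay":0,"az":0},{"fingers":0,"tx":0,"ty":0,"tz":0,"ax":0,"ay":0,"az":0}]'
python3 -c "
from tri import *
f=grab('side');im=cv2.cvtColor(f['image'],4)[235:335,205:320]
cv2.imwrite('pics/s15c.png',cv2.resize(im,None,fx=6,fy=6,interpolation=2))
print(studs(f,(245,275,300,300)))
print((proj(f,[[480.8+a,22.9,b] for a in(-22,22) for b in (44,50)])-[205,235]+.4)*6)"
```

```text
time_s: 14.9
tcp_pos: [480.0, 22.9, 104.4]
tool_rot: [3.142, -0.001, -3.134]
wrist_force: [0.5, 0.1, -0.5]
grip_width: -0.3
[(array([249.9, 276. ]), np.int32(2238))]
[[314.4 320.3]
 [312.5 306.8]
 [464.  282.4]
 [462.9 268.8]]
```

View pics/s15c.png

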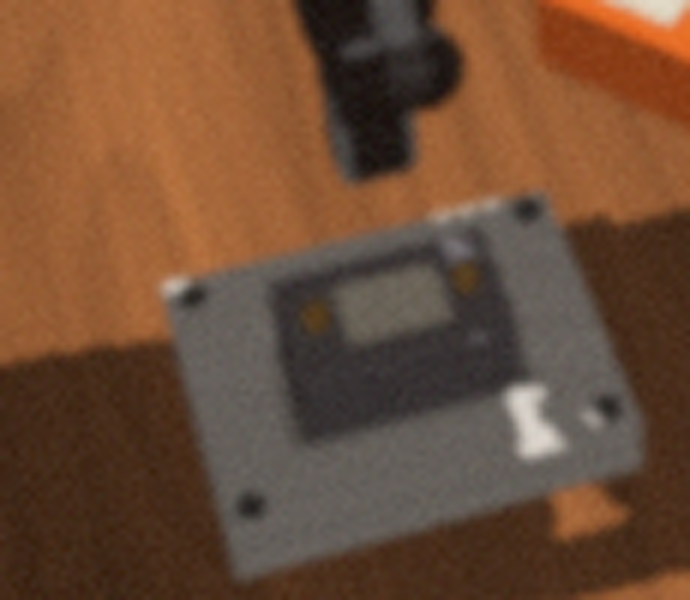

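Both studs, at crop (316,316) and (465,279), now match the predicted seated positions (313,314) and (463,276). A light press on the label will confirm it is home.

```bash
python3 -m inch '[{"fingers":0,"tx":0,"ty":0,"tz":-0.025,"ax":0,"ay":0,"az":0},{"fingers":0,"tx":0,"ty":0,"tz":-0.02,"ax":0,"ay":0,"az":0},{"fingers":0,"tx":0,"ty":0,"tz":-0.01,"ax":0,"ay":0,"az":0},{"fingers":0,"tx":0,"ty":0,"tz":0,"ax":0,"ay":0,"az":0},{"fingers":0,"tx":0,"ty":0,"tz":0,"ax":0,"ay":0,"az":0}]'
python3 -m inch '[{"fingers":0,"tx":0,"ty":0,"tz":-0.002,"ax":0,"ay":0,"az":0},{"fingers":0,"tx":0,"ty":0,"tz":-0.002,"ax":0,"ay":0,"az":0},{"fingers":0,"tx":0,"ty":0,"tz":0,"ax":0,"ay":0,"az":0}]'
```

```text
time_s: 15.45
tcp_pos: [480.4, 22.9, 50.3]
tool_rot: [-3.142, 0.0, -3.134]
wrist_force: [0.3, 1.1, -0.3]
grip_width: 0.1
time_s: 15.75
tcp_pos: [480.7, 22.8, 46.1]
tool_rot: [-3.142, 0.001, -3.134]
wrist_force: [0.2, 0.4, 0.6]
grip_width: 0.4
```

```bash
python3 -m inch '[{"fingers":0,"tx":0,"ty":0,"tz":-0.0015,"ax":0,"ay":0,"az":0},{"fingers":0,"tx":0,"ty":0,"tz":-0.0015,"ax":0,"ay":0,"az":0},{"fingers":0,"tx":0,"ty":0,"tz":0,"ax":0,"ay":0,"az":0}]'
python3 -m inch '[{"fingers":0,"tx":0,"ty":0,"tz":-0.001,"ax":0,"ay":0,"az":0},{"fingers":0,"tx":0,"ty":0,"tz":-0.001,"ax":0,"ay":0,"az":0},{"fingers":0,"tx":0,"ty":0,"tz":0,"ax":0,"ay":0,"az":0}]'
```

```text
time_s: 16.05
tcp_pos: [480.9, 22.8, 44.0]
tool_rot: [-3.142, 0.0, -3.134]
wrist_force: [-5.6, -0.6, 12.3]
grip_width: 0.4
time_s: 16.35
tcp_pos: [481.0, 22.8, 43.9]
tool_rot: [-3.141, -0.0, -3.133]
wrist_force: [-17.9, 0.6, 34.6]
grip_width: -0.2
```

Contact comes at exactly z = 44.0 and stays rigid at 35 N, so the module is home. I'm lifting off, verifying in the images, and heading to the key at (508.8, -213.3).

```bash
python3 -m inch '[{"fingers":0,"tx":0,"ty":0,"tz":0.01,"ax":0,"ay":0,"az":0},{"fingers":0,"tx":0,"ty":0,"tz":0.03,"ax":0,"ay":0,"az":0},{"fingers":0,"tx":0,"ty":0,"tz":0.04,"ax":0,"ay":0,"az":0},{"fingers":0,"tx":0.0028,"ty":-0.0236,"tz":0,"ax":0,"ay":0,"az":0},{"fingers":0,"tx":0.0028,"ty":-0.0236,"tz":0,"ax":0,"ay":0,"az":0},{"fingers":0,"tx":0.0028,"ty":-0.0236,"tz":0,"ax":0,"ay":0,"az":0},{"fingers":0,"tx":0.0028,"ty":-0.0236,"tz":0,"ax":0,"ay":0,"az":0},{"fingers":0,"tx":0.0028,"ty":-0.0236,"tz":0,"ax":0,"ay":0,"az":0},{"fingers":0,"tx":0.0028,"ty":-0.0236,"tz":0,"ax":0,"ay":0,"az":0},{"fingers":0,"tx":0.0028,"ty":-0.0236,"tz":0,"ax":0,"ay":0,"az":0},{"fingers":0,"tx":0.0028,"ty":-0.0236,"tz":0,"ax":0,"ay":0,"az":0},{"fingers":0,"tx":0.0028,"ty":-0.0236,"tz":0,"ax":0,"ay":0,"az":0},{"fingers":0,"tx":0.0028,"ty":-0.0236,"tz":0,"ax":0,"ay":0,"az":0},{"fingers":0,"tx":0,"ty":0,"tz":0,"ax":0,"ay":0,"az":0},{"fingers":0,"tx":0,"ty":0,"tz":0,"ax":0,"ay":0,"az":0}]'
python3 - <<'E'
from tri import *
f=grab('side','s16.png');g=grab('top','t16.png')
a=studs(f,(245,275,300,300));b=studs(g,(325,270,355,310))
a=sorted([x[0] for x in sorted(a,key=lambda x:-x[1])[:2]],key=lambda p:p[0]);b=sorted([x[0] for x in sorted(b,key=lambda x:-x[1])[:2]],key=lambda p:-p[1])
for p,q in zip(a,b): print(tri(f,p,g,q))
print(env.get_obs()['tcp_pos'])
E
```

```text
time_s: 17.85
tcp_pos: [508.3, -213.2, 120.5]
tool_rot: [3.141, -0.0, -3.135]
wrist_force: [-0.2, -0.3, 0.0]
grip_width: 0.2
(array([454.4,  23.9,  77.8]), np.float64(12.229902081264479))
(array([481.4,  23.8,  41.9]), np.float64(43.552838765874995))
[ 508.3 -212.3  120.6]
```

View pics/s16.png

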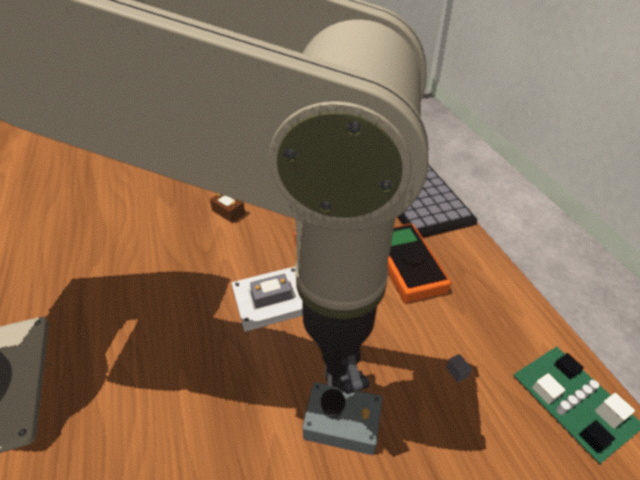

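```bash
python3 - <<'E'
from tri import *
f=grab('side');g=grab('top')
im=cv2.resize(cv2.cvtColor(f['image'],4)[255:335,225:320],(475,400),interpolation=2)
jm=cv2.resize(cv2.cvtColor(g['image'],4)[255:325,310:370],(325,400),interpolation=2)
cv2.imwrite('pics/s17.png',np.hstack([im,jm]))
print(studs(f,(245,275,300,300)),studs(g,(325,270,355,310)))
print(proj(f,[[480.8+a,22.9,49] for a in(-22,22)]),proj(g,[[480.8+a,22.9,50] for a in(-22,22)]))
E
```

```text
[(array([248.7, 275.6]), np.int32(1269)), (array([282.2, 280.5]), np.int32(845)), (array([257.2, 287.1]), np.int32(852))] [(array([340.3, 279.5]), np.int32(474)), (array([340.2, 298.3]), np.int32(456))]
[[256.7 286.1]
 [281.8 279.8]] [[339.4 298.5]
 [339.8 279.6]]
```

View pics/s17.png

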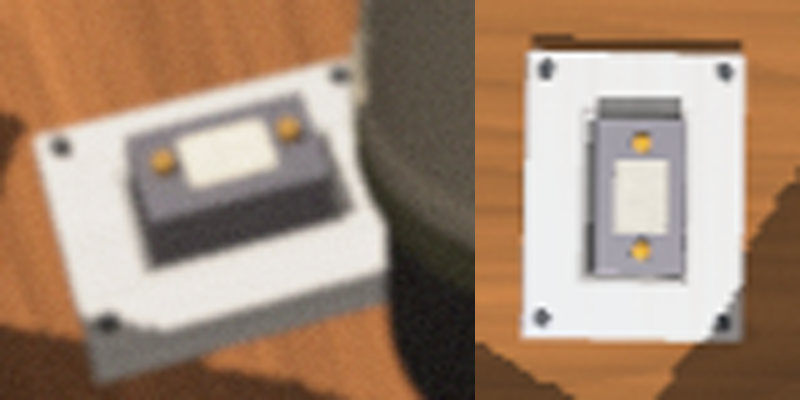

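```bash
python3 - <<'E'
from tri import *
f=env.grab_frame('side');g=env.grab_frame('top')
for p,q in(((257.2,287.1),(340.2,298.3)),((282.2,280.5),(340.3,279.5))): print(tri(f,p,g,q))
im=cv2.resize(cv2.cvtColor(f['image'],4)[330:460,280:410],(600,600),interpolation=2);cv2.imwrite('pics/s18.png',im)
E
python3 -m inch '[{"fingers":0,"tx":0,"ty":0,"tz":-0.025,"ax":0,"ay":0,"az":0},{"fingers":0,"tx":0,"ty":0,"tz":-0.015,"ax":0,"ay":0,"az":0},{"fingers":0,"tx":0.0005,"ty":-0.0005,"tz":-0.008,"ax":0,"ay":0,"az":0},{"fingers":0,"tx":0,"ty":0,"tz":0,"ax":0,"ay":0,"az":0},{"fingers":0,"tx":0,"ty":0,"tz":0,"ax":0,"ay":0,"az":0}]'
python3 - <<'E'
from tri import *
f=env.grab_frame('side')
im=cv2.resize(cv2.cvtColor(f['image'],4)[330:460,280:410],(600,600),interpolation=2);cv2.imwrite('pics/s18.png',im)
E
```

```text
(array([459.2,  21. ,  48.4]), np.float64(0.0830713427610413))
(array([503.1,  21.7,  48.4]), np.float64(0.15541582503402868))
time_s: 18.65
tcp_pos: [509.2, -213.6, 73.1]
tool_rot: [3.142, -0.0, -3.134]
wrist_force: [-0.6, 0.6, 0.7]
grip_width: 0.2
```

View pics/s18.png

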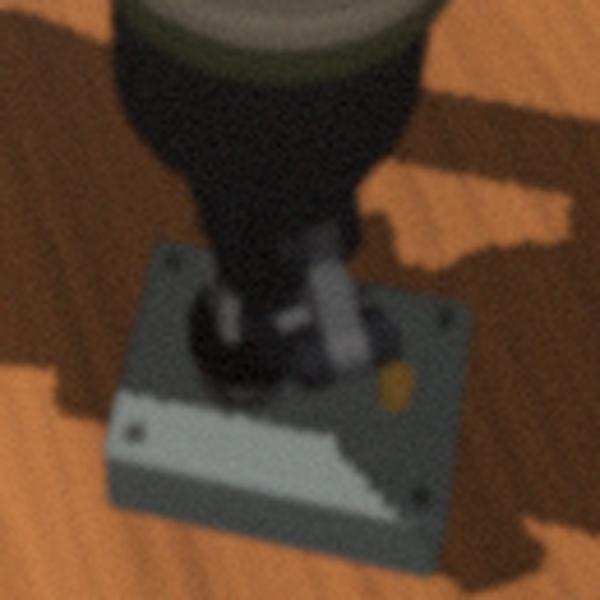

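```bash
python3 - <<'E'
from tri import *
f=env.grab_frame('side');g=env.grab_frame('top')
q=lambda P:(proj(f,P)-[280,330]+.4)*600/130
print('tcp,cap top,post top',q([[509.2,-213.6,73.1],[508.9,-213.2,66],[546.5,-237.1,54]]))
print('knuckle candidates y-40 z115; x+30', q([[509,-253,115],[539,-213,90],[509,-243,95],[509,-173,115]]))
im=cv2.resize(cv2.cvtColor(f['image'],4)[370:430,310:380],None,fx=11,fy=9.9,interpolation=2)
im=cv2.convertScaleAbs(im,alpha=2.2,beta=20);cv2.imwrite('pics/s19.png',im)
E
```

```text
tcp,cap top,post top [[247.6 308.6]
 [245.5 319.1]
 [394.7 373.5]]
knuckle candidates y-40 z115; x+30 [[304.  370.6]
 [346.9 247. ]
 [286.9 369.4]
 [202.  111.9]]
```

View pics/s19.png

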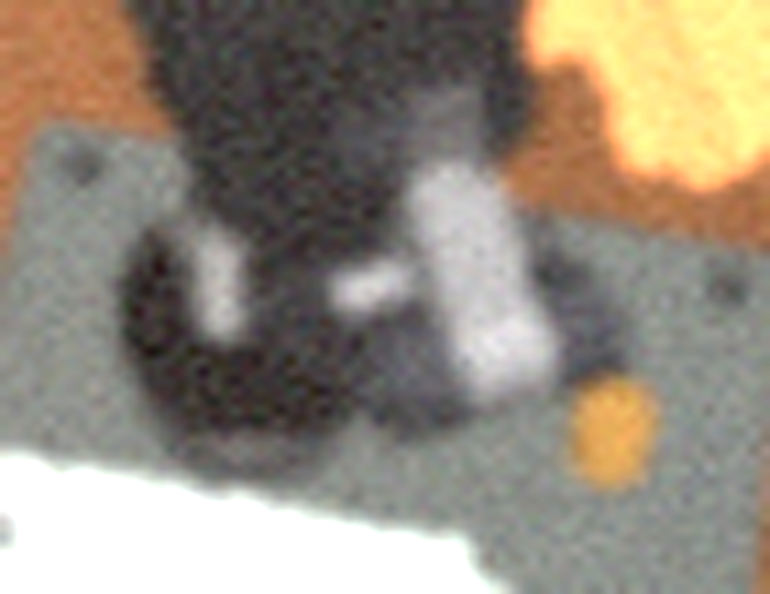

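Both studs triangulate to z = 48.4, so the module sits flat. The side crop shows the fingertips centred over the black cap, with the knuckles about 40 mm higher and clear of the post. I'm pressing in stages.

```bash
python3 -m inch '[{"fingers":0,"tx":0,"ty":0,"tz":-0.004,"ax":0,"ay":0,"az":0},{"fingers":0,"tx":0,"ty":0,"tz":-0.003,"ax":0,"ay":0,"az":0},{"fingers":0,"tx":0,"ty":0,"tz":-0.003,"ax":0,"ay":0,"az":0},{"fingers":0,"tx":0,"ty":0,"tz":0,"ax":0,"ay":0,"az":0},{"fingers":0,"tx":0,"ty":0,"tz":0,"ax":0,"ay":0,"az":0}]'
python3 -m inch '[{"fingers":0,"tx":0,"ty":0,"tz":-0.002,"ax":0,"ay":0,"az":0},{"fingers":0,"tx":0,"ty":0,"tz":-0.002,"ax":0,"ay":0,"az":0},{"fingers":0,"tx":0,"ty":0,"tz":0,"ax":0,"ay":0,"az":0},{"fingers":0,"tx":0,"ty":0,"tz":0,"ax":0,"ay":0,"az":0}]'
```

```text
time_s: 19.3
tcp_pos: [509.3, -213.8, 63.2]
tool_rot: [-3.141, 0.0, -3.134]
wrist_force: [0.1, 0.0, 4.7]
grip_width: -0.1
time_s: 19.7
tcp_pos: [509.3, -213.8, 59.3]
tool_rot: [-3.141, 0.001, -3.134]
wrist_force: [-0.7, 0.9, 5.8]
grip_width: 0.2
```

```bash
python3 -m inch '[{"fingers":0,"tx":0,"ty":0,"tz":-0.002,"ax":0,"ay":0,"az":0},{"fingers":0,"tx":0,"ty":0,"tz":-0.0015,"ax":0,"ay":0,"az":0},{"fingers":0,"tx":0,"ty":0,"tz":0,"ax":0,"ay":0,"az":0},{"fingers":0,"tx":0,"ty":0,"tz":0,"ax":0,"ay":0,"az":0}]'
python3 -m inch '[{"fingers":0,"tx":0,"ty":0,"tz":-0.001,"ax":0,"ay":0,"az":0},{"fingers":0,"tx":0,"ty":0,"tz":0,"ax":0,"ay":0,"az":0},{"fingers":0,"tx":0,"ty":0,"tz":0,"ax":0,"ay":0,"az":0}]'
python3 - <<'E'
from tri import *
f=env.grab_frame('side');o=env.get_obs();print(o['tcp_pos'],o['wrist_force'])
im=cv2.resize(cv2.cvtColor(f['image'],4)[370:430,310:380],None,fx=11,fy=9.9,interpolation=2)
im=cv2.convertScaleAbs(im,alpha=2.2,beta=20);cv2.imwrite('pics/s20.png',im)
for _ in range(5): env.grab_frame('top');o=env.get_obs();print(o['tcp_pos'],o['wrist_force'])
E
```

```text
time_s: 20.1
tcp_pos: [509.3, -213.8, 56.0]
tool_rot: [-3.141, 0.001, -3.134]
wrist_force: [-1.9, 1.5, 7.7]
grip_width: -0.1
time_s: 20.4
tcp_pos: [509.3, -213.8, 55.0]
tool_rot: [-3.141, 0.001, -3.134]
wrist_force: [-1.6, 0.1, 6.5]
grip_width: -0.0
[ 509.3 -213.9   55. ] [-2.2  0.5  7.2]
[ 509.3 -213.9   55.1] [-2.3  1.   8.2]
[ 509.3 -213.8   55.1] [-2.1  1.4  8.1]
[ 509.3 -213.8   55. ] [-1.3  1.3  7.2]
[ 509.3 -213.8   55.1] [-1.9  0.6  7.2]
[ 509.3 -213.8   55. ] [-1.1  1.3  7.9]
```

View pics/s20.png

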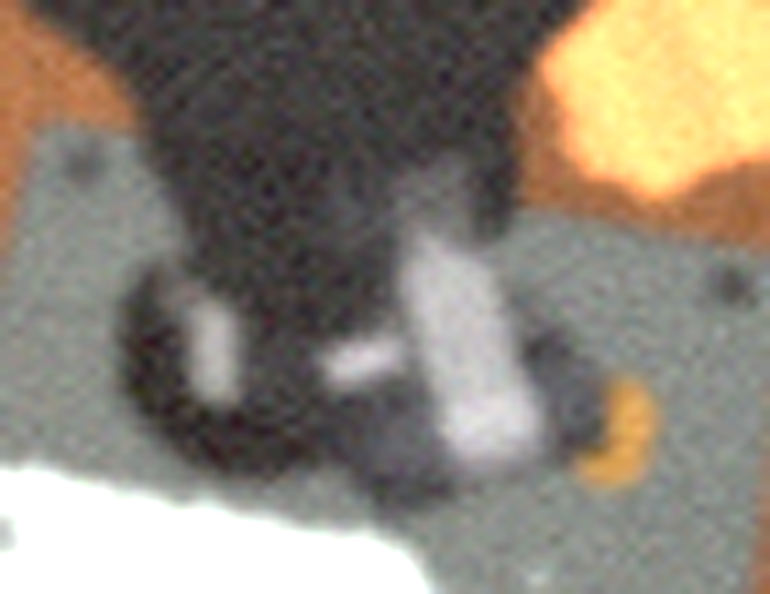

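The fingertips hold the cap down at z = 55.0. One more millimetre to go.

```bash
python3 -m inch '[{"fingers":0,"tx":0,"ty":0,"tz":-0.001,"ax":0,"ay":0,"az":0},{"fingers":0,"tx":0,"ty":0,"tz":0,"ax":0,"ay":0,"az":0},{"fingers":0,"tx":0,"ty":0,"tz":0,"ax":0,"ay":0,"az":0}]'
python3 - <<'E'
from tri import *
for _ in range(3): g=grab('top','t21.png');o=env.get_obs();print(o['tcp_pos'],o['wrist_force'])
f=grab('side','s21.png')
a=[s for s in studs(f,(250,275,300,300))];b=studs(g,(325,270,355,310));print(a,b)
E
```

```text
time_s: 21.0
tcp_pos: [509.3, -213.8, 54.1]
tool_rot: [-3.141, 0.001, -3.134]
wrist_force: [-2.5, 0.7, 7.9]
grip_width: -0.0
[ 509.3 -213.9   54.1] [-2.3  0.7  8.5]
[ 509.3 -213.8   54.1] [-1.6  0.8  8.3]
[ 509.3 -213.8   54.1] [-2.5  0.9  8.6]
[(array([252. , 275.2]), np.int32(473)), (array([282.2, 280.5]), np.int32(872)), (array([257.2, 287.1]), np.int32(863))] [(array([340.3, 279.5]), np.int32(475)), (array([340.2, 298.3]), np.int32(457))]
```

View pics/s21.png

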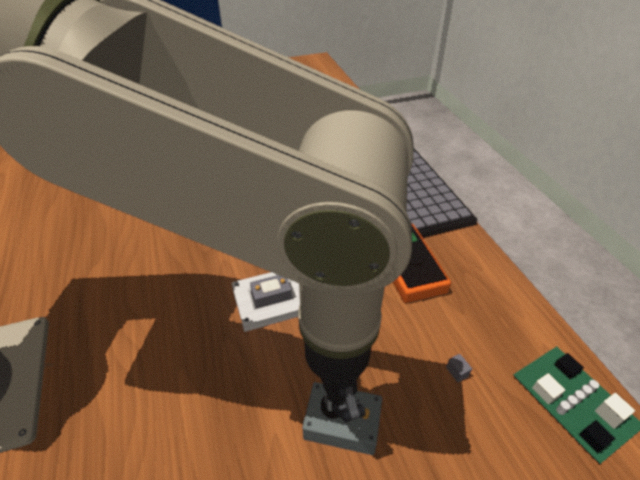

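View pics/t21.png

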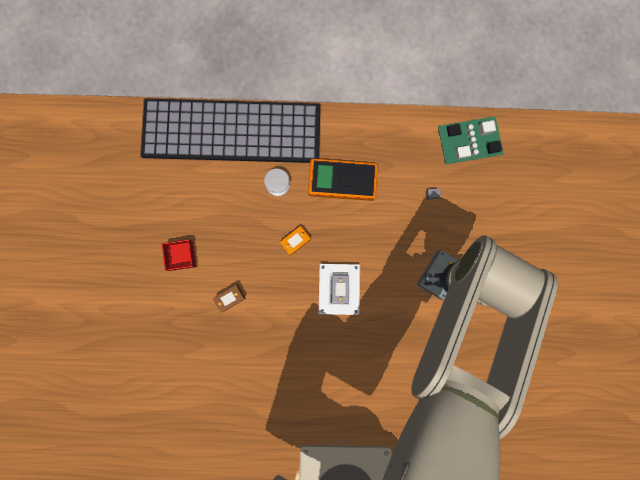

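The module is seated at (340,289) in the top view. The relay, meter, spool and bin are all where they started: (433,193), (343,179), (277,181) and (179,254). The fingertips hold the key steady at z = 54.1 with about 8.5 N, which matches the spring at mid-travel, so I'm handing in.

```bash
python3 -c "
from workcell import env
print(env.sign_off())"
```

```text
the job is handed in; nothing more can be done
None
```

The grey power module is seated flat in the fixture pocket and released. The enable key was pressed afterwards and is still held at its middle position. The job was handed in at about 21 s; no verdict was reported.

- **Seating:** The first insertion failed. The module caught on the pocket's chamfer, peaking at 58 N on the wrist sensor, and after release it sat tilted about 10°. I nudged its -x face with the closed fingertips until it dropped in, then pressed lightly on its top.
- **Module checks:** The press met rigid contact at z = 44.0 mm, the seated height, and rose to 35 N. Both studs triangulated to the same height, 48.4 mm.
- **Key checks:** The fingertips held steady at z = 54.1 mm against the post's 54 mm, with about 8.5 N against roughly 9 N expected in the middle. They never went below 54 mm. The cap and post were not compared directly in an image, because the gripper hid them.
- **Bystanders:** The relay, multimeter, spool and parts bin looked unmoved in the last pictures.
- **Disagreements:** The studs' y position triangulated about 1.5 mm from the fixture's measured centre, within calibration error and the pocket's clearance. My reading of the key centre from the side view was about 6 mm off the top view in y; I used the top view because it matched the 45 mm spacing to the post.

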